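Close up a kit: stack the tray from the sloping rest and cover the stack

TASK

Close up the kit for carrying: take the tray of capacitors off its sloping rest, without tipping it far over, and lower it gently, level and with its low front on the same side, onto the tray of transformers and heatsinks so that its four corner pins drop fully home in the sockets; then lower the flat cover gently onto the top tray, pins fully home in its sockets as well. Set both down rather than dropping them, leave the lower tray standing where it is, and do not disturb the bottle, the solder spool or the tip-cleaner pot.

Things in the scene. Friction and masses are not known exactly. Their poses are not given: they have to be found in the camera images.
- upper_tray: grey plastic tray with capacitors at its front end, starting on the sloping rest, front end low, floor 30 degrees from level (0.2-0.4 kg). Shell 160x132x42 mm (x,y,z), walls and floor 4 mm. Origin: centre of the shell's underside; x from the low front wall (22 mm high, at x=-80) to the back wall; z out of the tray, normal to its floor. It stands on four corner pins and lifts off the rest along its z.
- upper_tray_rib (a point): top middle of the upper tray's rib, 38 mm above its origin along z. The rib, 12 mm thick, runs along x through the middle (y=0) from wall to wall, with 56 mm of open space on each side, down to the floor 4 mm above the origin (under a 3 mm foam lining). The tray is picked up by pinching the rib here, fingers closing along y; the capacitors stand only at x below -33 mm and end 33 mm above the origin.
- upper_tray_pin (a point): tip of one of the upper tray's four round pins, which hang 8 mm below the shell at x=+-69, y=+-55 mm (this one: -69, +55): 8 mm thick, tapering to 4.4 mm over the last 4 mm. The cover's and the lower tray's pins are the same.
- lower_tray: the same kind of tray, level on the bench on its own pins (origin 8 mm above the bench; axes as the upper tray's); three transformers and three heatsinks held in its foam, none above 40 mm from the origin. Loose, 0.7-1.4 kg in all. A tray seated on it has its origin straight above this one's, 42 mm higher.
- lower_tray_socket (a point): mouth of one of the lower tray's four sockets, 42 mm above its origin at x=+69, y=+55 mm; all four at x=+-69, y=+-55. Each is a round hole 11 mm wide, 10 mm deep, in the top of a 22 mm square corner column. The upper tray has the same sockets.
- cover: flat grey plastic cover lying on the bench on its four pins (0.1-0.2 kg): plate 160x132x5 mm with pins below as on the trays, bar handle on top. Origin: centre of the plate's underside, 8 mm above the bench; x along its length and handle, z up. Fits either way round. Seated on the upper tray, its origin is straight above that tray's, 42 mm higher.
- cover_handle (a point): top middle of the cover's handle, 34 mm above its origin: a bar along x, 80 mm long, 14 mm wide, 13 mm high, on two posts; pinched with fingers closing along y. The plate's top is 5 mm above the origin.
- upper_tray_front (a point): middle of the upper tray's low front wall, 80 mm from its origin along -x, 11 mm up
- tray_rest: the sloping rest of aluminium strips on wire legs, fixed, about 150x146 mm from above, high end at +x; origin on the bench, 62 mm below the upper tray's origin at the start. The tray's pins stand on the strips; a lip stops its front wall up to 11 mm above its underside, and side guides, 4 mm off its sides, end level with its underside.
- ipa_bottle: the white plastic bottle with screw cap, 66 mm across, 112 mm tall, standing on the bench between the trays and the soldering stations; origin at the centre of its underside. A bystander.
- solder_spool: the spool of solder wire standing on the bench, 63 mm across, 42 mm tall; origin at the centre of its underside. A bystander.
- tip_cleaner: the round black tip-cleaner pot with brass wool, 65 mm across, 38 mm tall; origin at the centre of its underside. A bystander.

How it is judged:
On the way:
1. the upper tray is seated on the lower tray: pins home in the sockets, level, front the same way round (horizontal distance between upper_tray and lower_tray below 0.004 m and z of upper_tray in the frame of lower_tray between 0.039 and 0.0445 m and angle between the x axis of upper_tray and the x axis of lower_tray, either way round below 0.05 rad and angle between upper_tray's own z axis and vertical below 0.04 rad and x of upper_tray_front in the frame of lower_tray below -0.07 m), for 0.2 s.
At the end, for the whole second after the job is handed in: Lower tray level on the bench; upper tray on it and cover on the upper tray, each within 4 mm sideways, origins 39 to 44.5 mm apart in height, parallel within 0.05 rad, level within 0.04 rad; both trays' fronts the same way; all three at rest (all of step 1 and horizontal distance between cover and upper_tray below 0.004 m and z of cover in the frame of upper_tray between 0.039 and 0.0445 m and angle between the x axis of cover and the x axis of upper_tray, either way round below 0.05 rad and angle between cover's own z axis and vertical below 0.04 rad and height (world z) of lower_tray below 0.011 m and angle between lower_tray's own z axis and vertical below 0.03 rad and linear speed of each of upper_tray, cover, lower_tray below 0.02 m/s and angular speed of each of upper_tray, cover, lower_tray below 0.2 rad/s); the robot touches nothing.
It fails at once if the upper tray is tipped far over (more than 50 degrees from level) (angle between upper_tray's own z axis and vertical above 0.87 rad).
It fails at once if the tray or the cover falls onto its seat instead of being lowered (faster than 0.4 m/s just above it) ((horizontal distance between upper_tray and lower_tray below 0.02 m and z of upper_tray in the frame of lower_tray between 0.03 and 0.07 m and linear speed of upper_tray above 0.4 m/s) or (horizontal distance between cover and upper_tray below 0.02 m and z of cover in the frame of upper_tray between 0.03 and 0.07 m and linear speed of cover above 0.4 m/s)).
It fails at once if the lower tray is pushed more than 30 mm from where it stood (distance of lower_tray from where it was at the start of the episode above 0.03 m).
It fails at once if the bottle, the solder spool or the tip-cleaner pot is moved more than 30 mm (distance of any of ipa_bottle, solder_spool, tip_cleaner from where it was at the start of the episode above 0.03 m).
It also fails if it takes over 58 s, if anything falls off the work surface, if the arm or the gripper's body presses on something with over 40 N, if the wrist force passes 120 N, or if a joint passes its speed limit or range.

ROBOT

A 7-joint arm with a two-finger parallel gripper is mounted at the origin on a cart in front of the work surface, level with it; the furniture and walls round the work are solid. World frame = base frame: x ahead of the robot, y to its left, z up, the work surface at z = 0. Lengths are in m, angles in rad, forces in N, time in s.
With the tool pointing down it reaches from about 0.4 to 0.875 m from the base axis. Payload 6.5 kg.
Tool frame: the origin (TCP) lies between the finger pads; the fingertips stand nose_length ahead of it and the grasp point (between the pads) is the TCP (nose_length is the distance from the TCP to the fingertips, in m); z points along the fingers, y is the line along which they close (so a half turn about z gives the same grasp; the last joint's range is limited). The gripper opens to 85 mm and grips with 20 to 120 N. Pads are 22 mm wide; open, the fingers measure 114 mm over their backs; the gripper's body (76 mm by 85 mm) begins 54 mm behind the grasp point. The pads swing forward as they close: fully open they stand 13 mm farther back than shut.
Start: joints at [-1.182, 0.536, -0.004, 1.538, 0.003, 1.067, -0.071], TCP at [0.286, 0.584, 0.25] pointing down, gripper open.
Joint ranges: [-2.7, 2.7], [-0.37, 2.16], [-1.27, 1.26], [0.24, 2.4], [-1.31, 4.45], [0.19, 1.91], [-2.76, 2.76]. Speed limits (rad/s): [2.39, 2.39, 3.14, 3.14, 3.14, 3.14, 3.14].

INTERFACE

Orientations are given as a unit quaternion [x, y, z, w].
In Python, from workcell import observe, read_camera, close_job, nose_length gives the robot as it stands.
- The arm moves only by the tool jog_arm, never from a script. Its argument "plan" is a list of rows, each a list of 7 numbers: the closure, from 0 (fully open) to 1 (shut), then the shift along the tool's x, y, z scaled (see below), then the turn, a rotation vector about the tool's x, y, z scaled (see below). In form: [[gripper, dx, dy, dz, wx, wy, wz], ...]. A call has 1 to 12 rows; each row is the pose to reach, as a shift and turn from the pose commanded when the call began, along the tool's axes at that moment, turning the shorter way round; what a row does not reach only later rows make up. The controller multiplies each number of a shift by 150 mm and each number of a turn by pi rad. A row lasts 1/10 s, in which the tool goes at most 50 mm and 8.59 degrees, less where a joint would pass 70% of its speed; a pose out of reach is approached as far as the arm can. A call with a number of a shift or a turn outside -1 to 1 is refused whole. A call with a gripper value outside its range is refused whole. The fingers move at their own pace and stop on an object; the grip force is fixed at half the most. Time passes only in rows, so rows that repeat a pose let the fingers close. It gives the time, the measured TCP pose, the force, the opening and the grip force at its end, in the units of the state.
- observe(): the state, without advancing time (a new reading comes with each control period).
- read_camera(name): name is "scene" or "top"; returns a dict with "frame" (420x560x3 uint8, red, green, blue), "range_z" (420x560 float32, m along the optical axis (not along the pixel's ray), 0 where there is no reading), "camera_matrix" (3x3 intrinsics, pixels), "R" (3x3) and "t" (3): a world point X has camera coordinates R X + t. Camera axes: x right, y down, z forward; pixel columns grow to the right and rows downward; lengths in m; the calibration is good to about 2 mm. A picture is of the moment at which its call begins.
- close_job(): hands the job in; it is judged then, once.
The state is a dict: "t": time; "joint_pos": joint angles; "qvel": joint speeds; "joint_efforts": joint torques, N m; "position": TCP position; "ee_rot": TCP orientation; "ft_force": force on the tool from outside, world axes, zero at the start; "ft_torque": the same for the moment, N m; "gripper_width": finger opening in m; "grip_force": force on a finger pad.
Only numpy, scipy, OpenCV 4.12 (cv2) and the standard library are available. Lean on these libraries where they do the work, as an engineer would, in place of code of your own. Each camera call takes 0.05 s, during which the arm holds its last target. There are 200 camera calls.

## Working session

There is one attempt and no reset: what is moved stays moved. The work goes in short steps, Python scripts to look and compute and a tool call to move; the robot and the scene stay as the last step left them, time stands still between calls to the robot, and variables do not carry over. Pictures are saved under pics/ and viewed, at most 10 in all, crops included, and the job is handed in when it is done.

Besides the shell and the picture viewer there is one more tool, called as name(argument=value, ...) on one line, values as JSON. jog_arm: Moves the arm, as the interface text tells. Shifts and turns lie within -1 to 1; 1 stands for 150 mm of shift or pi rad of turn. Its arguments: {"type":"object","properties":{"plan":{"type":"array","items":{"type":"array","items":{"type":"number"}}}},"required":["plan"]}

```bash
ls; mkdir -p pics; python3 - <<'E'
from workcell import *
import cv2,numpy as np
s=observe();print(s, nose_length() if callable(nose_length) else nose_length)
for n in("scene","top"):
    c=read_camera(n);np.savez(f"{n}0.npz",**c);cv2.imwrite(f"pics/{n}0.png",c["frame"][:,:,::-1]);print(n,c["camera_matrix"].tolist(),c["R"].round(3).tolist(),c["t"])
E
```

```text
pics
{'t': 0.0, 'joint_pos': array([-1.18218289,  0.53719055, -0.00445471,  1.53889613,  0.00262125,
        1.06728563, -0.07121682]), 'qvel': array([ 2.08005063e-04, -3.81755060e-04, -6.43442256e-04,  1.32852217e-03,
        1.36926829e-03,  3.47939739e-06,  5.09404305e-04]), 'joint_efforts': array([-7.36196143e-04, -5.83399236e+01,  1.04796700e+00, -2.59115392e+01,
        1.22156067e-02,  9.23666259e-03, -1.77297630e-05]), 'position': array([0.28528495, 0.5833688 , 0.24938814]), 'ee_rot': array([ 2.25413064e-01,  9.74262882e-01, -8.77235661e-04, -1.30960337e-04]), 'ft_force': array([ 0.41181907, -0.50207342,  0.48033844]), 'ft_torque': array([-0.03509916, -0.00223791, -0.0082218 ]), 'grip_force': 0.0, 'gripper_width': 0.08580131999035759} 0.019
scene [[529.253920383354, 0.0, 276.9992901868504], [0.0, 529.253920383354, 208.92714037380142], [0.0, 0.0, 1.0]] [[0.454, -0.891, 0.02], [-0.629, -0.336, -0.701], [0.631, 0.305, -0.713]] [-0.25593871  0.40873614  0.80356087]
top [[470.9501189926023, 0.0, 293.1724519920295], [0.0, 470.9501189926023, 209.4430465134337], [0.0, 0.0, 1.0]] [[0.08, -0.997, 0.004], [-0.975, -0.079, -0.209], [0.209, 0.013, -0.978]] [-0.02822278  0.51920704  1.00737541]
```

View pics/scene0.png

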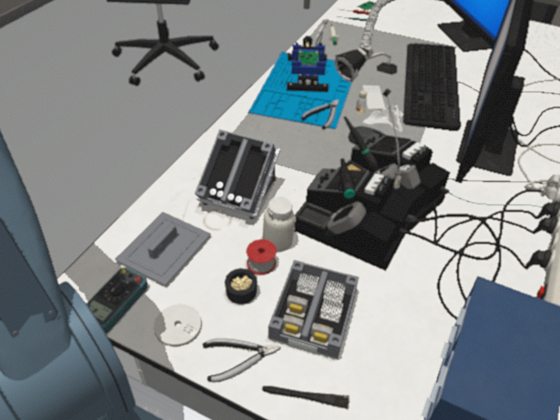

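View pics/top0.png

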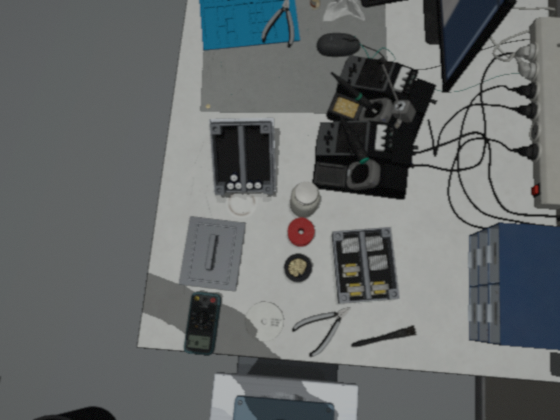

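```bash
cat > h.py <<'E'
import numpy as np,cv2
def load(n): return dict(np.load(n+".npz"))
def cloud(c):
    z=c["range_z"];v,u=np.indices(z.shape);K=c["camera_matrix"]
    p=np.stack([(u-K[0,2])/K[0,0]*z,(v-K[1,2])/K[1,1]*z,z],-1)
    w=(p-c["t"])@c["R"]; w[z==0]=np.nan; return w
def proj(c,X):
    p=np.atleast_2d(X)@c["R"].T+c["t"];q=p@c["camera_matrix"].T;return q[:,:2]/q[:,2:]
def onplane(c,uv,z):   # pixel -> world point at height z
    uv=np.atleast_2d(uv);d=np.c_[uv,np.ones(len(uv))]@np.linalg.inv(c["camera_matrix"]).T@c["R"]
    o=-c["R"].T@c["t"];return o+d*((z-o[2])/d[:,2])[:,None]
E
python3 - <<'E'
from h import *
t=load("top0");s=load("scene0")
B={"top":[(325,220),(176,208),(200,110)],"scene":[(267,255),(115,205),(190,125)]}
boxes={"lower":((325,405),(220,310)),"cover":((176,252),(208,296)),"upper":((200,285),(110,205))}
W=cloud(t)
for k,((a,b),(c,d)) in boxes.items():
    P=W[c:d,a:b].reshape(-1,3);P=P[~np.isnan(P).any(1)]
    print(k,len(P),"hist z/5mm",np.histogram(P[:,2],np.arange(-.01,.18,.01))[0])
def rect(P): 
    r=cv2.minAreaRect((P*1000).astype(np.float32));return np.round(np.array([*r[0],*r[1],r[2]]),1)
for k,lo,hi in(("lower",.044,.058),("cover",.007,.02),("cover",.034,.05)):
    (a,b),(c,d)=boxes[k];P=W[c:d,a:b].reshape(-1,3);m=(P[:,2]>lo)&(P[:,2]<hi);print(k,m.sum(),rect(P[m,:2]),np.median(P[m,2]))
row=lambda c,L,w,h:np.hstack([cv2.resize(c["frame"][y:y+h,x:x+w],None,fx=2.6,fy=2.6,interpolation=cv2.INTER_CUBIC) for x,y in L])
cv2.imwrite("pics/crops.png",np.vstack([row(t,B["top"],100,100),row(s,B["scene"],100,110)])[:,:,::-1])
E
```

```text
lower 7173 hist z/5mm [1518 1242 1689  476  781 1235  232    0    0    0    0    0    0    0
    0    0    0    0]
cover 6664 hist z/5mm [1605 1412 3302   88  100  157    0    0    0    0    0    0    0    0
    0    0    0    0]
upper 8049 hist z/5mm [1950 1357    8   39  203  498  707  723  518  604  628  246  148  226
  193    1    0    0]
lower 1168 [ 410.7 -156.1  159.9  132.7    9. ] 0.047827662613810495
cover 3691 [407.5 192.1 132.7 170.4  87.7] 0.012558584049665271
cover 231 [412.3 191.4  14.4  79.3  87.8] 0.04085492103628446
```

View pics/crops.png

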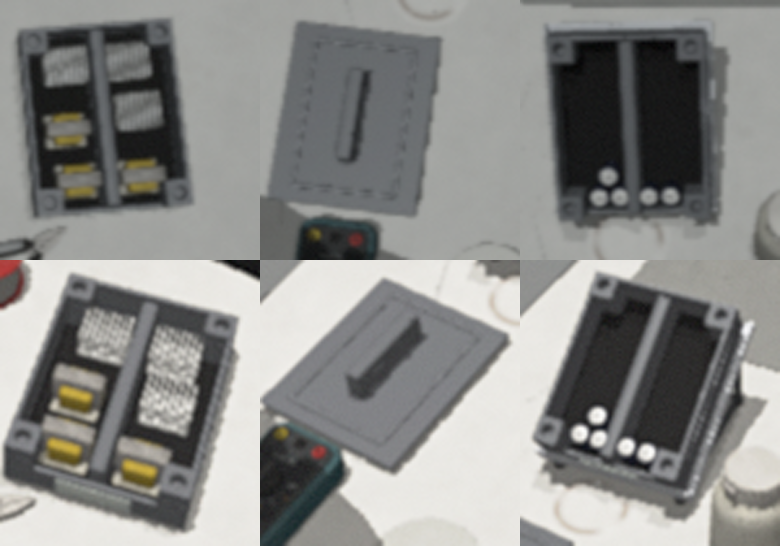

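```bash
python3 - <<'E'
from h import *
from scipy.spatial.transform import Rotation as Ro
def rect(P): 
    r=cv2.minAreaRect((P*1000).astype(np.float32));a=r[2];w,h=r[1]
    if w<h: a-=90;w,h=h,w
    return np.round(np.array([*r[0],w,h,a]),1)
for n in("top0","scene0"):
    W=cloud(load(n)).reshape(-1,3);W=W[~np.isnan(W).any(1)]
    bench=W[(abs(W[:,0]-.41)<.3)&(abs(W[:,1])<.3)&(abs(W[:,2])<.008)];print(n,"bench",np.median(bench[:,2]))
    def near(c,r,lo,hi): return W[(np.hypot(*(W[:,:2]-c).T)<r)&(W[:,2]>lo)&(W[:,2]<hi)]
    P=near([.411,-.156],.12,.044,.06);print("lower",len(P),rect(P[:,:2]),np.median(P[:,2]))
    P=near([.412,.191],.06,.034,.05);print("handle",len(P),rect(P[:,:2]),np.median(P[:,2]))
    P=near([.412,.191],.12,.008,.02);q=np.median(P,0);d=Ro.from_euler('z',-2.2,degrees=True).as_matrix()
    L=(P-[.412,.191,0])@d;L=L[(abs(L[:,0])<.087)&(abs(L[:,1])<.075)];print("plate pct",np.percentile(L[:,:2],[.5,99.5],axis=0).round(4).tolist())
    U=near([.65,.14],.17,.02,.2)
    best=None
    for yaw in range(-15,16):
      R=Ro.from_euler('ZY',[yaw,-30],degrees=True).as_matrix();l=U@R
      h,e=np.histogram(l[:,2],np.arange(l[:,2].min(),l[:,2].max(),.002))
      for i in[h.argmax()]:
        if best is None or h[i]>best[0]: best=(h[i],yaw)
    print("best hist",best)
    for yaw in(best[1],):
      for it in range(3):
        R=Ro.from_euler('ZY',[yaw,-30],degrees=True).as_matrix();l=U@R
        h,e=np.histogram(l[:,2],np.arange(l[:,2].min(),l[:,2].max()+.002,.002))
        if it==0: print(h,e[0])
E
python3 - <<'E'
import sys;sys.path.insert(0,'.')
from h import *
t=load("top0");s=load("scene0")
def pts(c,L,o,z): 
    X=onplane(c,np.array(L)/2.6+np.array(o)-.3,z);print((X[:,:2]*1000).round(1).tolist(),(X.mean(0)*1000).round(1))
    return X
# lower holes
pts(t,[(35,41),(157,29),(181,192),(48,203)],(325,220),.050)
pts(s,[(80,287),(222,324),(178,482),(24,437)],(267,255-100),.050)
E
```

```text
top0 bench -0.00040534832090193733
lower 1168 [ 410.7 -156.1  159.9  132.7    9. ] 0.047827662613810495
handle 231 [412.3 191.4  79.3  14.4  -2.2] 0.04085492103628446
plate pct [[-0.0785, -0.0648], [0.0794, 0.0656]]
best hist (np.int64(957), 5)
[  1   2   1   1   1   3   3   3  34  78  89  39  19  44  62 149 484 957
 756 260  52  54  43  47  55  50  48  41  52 109 165 157 149 213 246 217
 105  14   0   2   3   0   3   1   5   4   3   9   7   3  10   2   3   3
  10   9   9  11   7  10   8   3   2] -0.29855346392676335
scene0 bench -0.0010792976464980945
lower 1438 [ 411.7 -154.4  163.5  132.7    8.9] 0.047126866610276194
handle 237 [412.4 192.   82.5  15.9  -2.7] 0.03999407739892422
plate pct [[-0.079, -0.0636], [0.0798, 0.0675]]
best hist (np.int64(740), 6)
[  1   2   0   2   1   3   2   0   1   0   1   1   0   0   0   0   0   0
   0   0   0   0   0   0   0   0   0   0   0   2  11  35  43  38  31  39
  59 148 417 740 623 294 130  95  89 100 105 102  81  83 103 145 197 201
 183 231 259 235  89  17   0   0   0   0   0   0   0   0   0   0   1   0
   3   6   3   3   5   4   3  12   8  10   7   5   2] -0.34437962679842177
[[469.5, -91.7], [488.4, -196.2], [351.3, -221.7], [333.3, -110.8]] [ 410.7 -155.1   50. ]
[[468.9, -92.4], [486.6, -199.9], [349.8, -221.7], [332.8, -114.5]] [ 409.5 -157.1   50. ]
```

```bash
python3 - <<'E'
from h import *
from scipy.spatial.transform import Rotation as Ro
from scipy.optimize import minimize
for n in("top0","scene0"):
    c=load(n);W=cloud(c).reshape(-1,3);W=W[~np.isnan(W).any(1)]
    U=W[(np.hypot(*(W[:,:2]-[.65,.14]).T)<.15)&(W[:,2]>.02)&(W[:,2]<.2)]
    # floor plane fit -> tilt & yaw
    R=Ro.from_euler('ZY',[5.5,-30],degrees=True).as_matrix();l=U@R
    h,e=np.histogram(l[:,2],np.arange(-.36,-.15,.002));f=e[h.argmax()]+.001
    F=U[abs(l[:,2]-f)<.004];nrm=np.linalg.svd(F-F.mean(0))[2][2];nrm*=np.sign(nrm[2])
    print(n,"tilt",np.degrees(np.arccos(nrm[2])),"yaw",np.degrees(np.arctan2(-nrm[1],-nrm[0])),"floor pts",len(F))
    yaw=5.5
    for it in range(4):
        R=Ro.from_euler('ZY',[yaw,-30],degrees=True).as_matrix();l=U@R;F2=F@R
        f=np.median(F2[:,2]); m=(abs(l[:,2]-f-.035)<.005)
        C=np.median(F2[:,:2],0);m&=(abs(l[:,0]-C[0])<.11)&(abs(l[:,1]-C[1])<.09)
        r=cv2.minAreaRect((l[m,:2]*1000).astype(np.float32));a=r[2];w,h_=r[1]
        if w<h_:a-=90;w,h_=h_,w
        top=np.median(l[m,2]); 
        q=l[m];rib=q[(abs(q[:,1]-r[0][1]/1e3)<.015)&(abs(q[:,0]-r[0][0]/1e3)<.055)]
        print(it,"yaw",yaw,"rect",np.round([*r[0],w,h_,a],1),"floor",f,"top",top,"rib y med/z",np.median(rib[:,1:],0))
        org=R@np.array([r[0][0]/1e3,r[0][1]/1e3,f-.007]);print("  origin",org.round(4)); yaw+=np.clip(a,-3,3)
E
python3 - <<'E'
import sys;sys.path.insert(0,'.')
from h import *
from scipy.optimize import least_squares
from scipy.spatial.transform import Rotation as Ro
t=load("top0");s=load("scene0")
H=np.array([[69,55,42],[69,-55,42],[-69,-55,42],[-69,55,42]])/1e3
a=np.array([(565,48),(690,47),(702,208),(571,206)],float);a[:,0]-=520;a=a/2.6+[200,110]-.3
b=np.array([(605,284),(722,316),(667,465),(547,427)],float);b-=[520,260];b=b/2.6+[190,125]-.3
def res(p,which="ts"):
    X=H@Ro.from_euler('ZY',[p[3],-np.radians(30)]).as_matrix().T+p[:3]
    return np.concatenate(([ (proj(t,X)-a).ravel()] if 't' in which else [])+([(proj(s,X)-b).ravel()] if 's' in which else []))
for w in("ts","t","s"):
    r=least_squares(res,[.65,.14,.062,.1],args=(w,));print(w,r.x.round(4),np.degrees(r.x[3]),np.sqrt(np.mean(r.fun**2)))
E
```

```text
top0 tilt 29.97596067959601 yaw 5.610133425484552 floor pts 2463
0 yaw 5.5 rect [5.898e+02 7.570e+01 1.595e+02 1.322e+02 1.000e-01] floor -0.2633426500465582 top -0.22948216104542207 rib y med/z [ 0.07612163 -0.23190338]
  origin [0.6357 0.1372 0.0608]
1 yaw 5.583819046616554 rect [589.9  74.7 159.5 132.2   0. ] floor -0.26340642076117704 top -0.22954536414166946 rib y med/z [ 0.07521589 -0.23195854]
  origin [0.6357 0.1373 0.0608]
2 yaw 5.594786260277033 rect [589.9  74.6 159.5 132.2   0. ] floor -0.2634165894262936 top -0.2295556899870313 rib y med/z [ 0.07509737 -0.2319657 ]
  origin [0.6357 0.1373 0.0608]
3 yaw 5.596211233525537 rect [589.9  74.6 159.5 132.2   0. ] floor -0.26341790976005613 top -0.22955703078677273 rib y med/z [ 0.07508197 -0.23196663]
  origin [0.6357 0.1373 0.0608]
scene0 tilt 29.843480592439498 yaw 5.907873423537221 floor pts 2023
0 yaw 5.5 rect [5.898e+02 7.720e+01 1.616e+02 1.344e+02 3.000e-01] floor -0.26462634053827205 top -0.230822442044325 rib y med/z [ 0.07644653 -0.23299565]
  origin [0.6362 0.1388 0.0597]
1 yaw 5.809265583753586 rect [590.2  73.8 161.6 134.4   0. ] floor -0.26481699325885355 top -0.23103529103445697 rib y med/z [ 0.07301767 -0.23320618]
  origin [0.6362 0.1389 0.0597]
2 yaw 5.853859771043062 rect [590.2  73.3 161.6 134.4   0. ] floor -0.26485223642591493 top -0.2310645422723 rib y med/z [ 0.0725075  -0.23323579]
  origin [0.6362 0.1389 0.0597]
3 yaw 5.860296041704714 rect [590.2  73.2 161.6 134.4   0. ] floor -0.2648581729512367 top -0.23106596841714103 rib y med/z [ 0.07243237 -0.23324005]
  origin [0.6362 0.1389 0.0597]
ts [0.6359 0.1356 0.0601 0.0913] 5.233075456483627 0.7046929361627182
t [0.6375 0.1357 0.056  0.0946] 5.4178089861310275 0.893140758316608
s [0.6379 0.1376 0.0577 0.088 ] 5.039322819209566 0.2833172152502983
```

```bash
cat > g.py <<'E'
import numpy as np
from workcell import observe
from scipy.spatial.transform import Rotation as Ro
def toolR(yaw,tilt): # tool x=-obj x, y=obj y, z=-obj z ; degrees, tilt: front low
    return Ro.from_euler('ZY',[yaw,-tilt],degrees=True)*Ro.from_euler('y',180,degrees=True)
def go(pos,R):
    s=observe();C=Ro.from_quat(s["ee_rot"]);d=C.inv().apply(np.array(pos)-s["position"])/.15;w=(C.inv()*R).as_rotvec()/np.pi
    print("t",s["t"],"pos",s["position"].round(4),"shift",d.round(4),"turn",w.round(4),"width",s["gripper_width"],"F",s["ft_force"].round(1))
    return d,w
U=np.array([.636,.1375,.062]);UR=Ro.from_euler('ZY',[5.6,-30],degrees=True);ugrasp=lambda h:U+UR.apply([0,0,h])
E
python3 -c "
from g import *
print(ugrasp(.149));go(ugrasp(.149),toolR(5.6,30))"
```

```text
[0.56185556 0.13023007 0.19103779]
t 0.1 pos [0.2853 0.5834 0.2495] shift [-2.9832 -1.904   0.3931] turn [-0.0465 -0.1625 -0.1717] width 0.08559691064397264 F [ 1.1 -0.2 -0.1]
```

jog_arm(plan=[[0.4,-0.3,-0.19,0,0,0,0],[0.4,-0.6,-0.38,0,0,0,0],[0.4,-0.8,-0.51,0,0,0,0],[0.4,-1,-0.64,0,0,0,0],[0.4,-1,-0.64,0,0,0,0]])

```text
t: 0.6
position: [0.3822, 0.4259, 0.25]
ee_rot: [0.23, 0.973, -0.002, 0.001]
ft_force: [0.3, 0.0, 0.2]
gripper_width: 0.051
grip_force: 0.0
```

jog_arm(plan=[[0.4,-0.3,-0.19,0,0,0,0],[0.4,-0.6,-0.38,0,0,0,0],[0.4,-0.8,-0.51,0,0,0,0],[0.4,-1,-0.64,0,0,0,0],[0.4,-1,-0.64,0,0,0,0]])

```text
t: 1.1
position: [0.4736, 0.2742, 0.2502]
ee_rot: [0.229, 0.973, -0.001, 0.001]
ft_force: [-0.1, 0.2, -0.6]
gripper_width: 0.0512
grip_force: 0.0
```

```bash
python3 -c "
from g import *
go(ugrasp(.149),toolR(5.6,30));print(observe()['joint_pos'].round(2))"
```

```text
t 1.1 pos [0.4736 0.2742 0.2502] shift [-0.9544 -0.5952  0.3977] turn [-0.0475 -0.1617 -0.1742] width 0.05121380881883106 F [-0.1  0.2 -0.6]
[-0.68  0.36  0.09  1.82 -0.03  0.96  0.53]
```

jog_arm(plan=[[0.4,-0.3,-0.2,0.1,-0.012,-0.04,-0.044],[0.4,-0.5,-0.4,0.2,-0.024,-0.08,-0.087],[0.4,-0.75,-0.5,0.3,-0.035,-0.12,-0.13],[0.4,-0.955,-0.595,0.4,-0.0475,-0.1617,-0.1742],[0.4,-0.955,-0.595,0.4,-0.0475,-0.1617,-0.1742],[0.4,-0.955,-0.595,0.4,-0.0475,-0.1617,-0.1742],[0.4,-0.955,-0.595,0.4,-0.0475,-0.1617,-0.1742]])

```text
t: 1.8
position: [0.5596, 0.1377, 0.1898]
ee_rot: [-0.052, 0.965, 0.016, 0.258]
ft_force: [3.5, 9.8, 0.1]
gripper_width: 0.0515
grip_force: 0.0
```

```bash
python3 -c "
from g import *
go(ugrasp(.149),toolR(5.6,30));go(ugrasp(.029),toolR(5.6,30));print(observe()['joint_pos'].round(2))"
```

```text
t 1.8 pos [0.5596 0.1377 0.1898] shift [-0.0122 -0.0509 -0.0025] turn [ 0.0027 -0.0002  0.0025] width 0.051539667552648015 F [3.5 9.8 0.1]
t 1.8 pos [0.5596 0.1377 0.1898] shift [-0.0128 -0.0576  0.7974] turn [ 0.0027 -0.0002  0.0025] width 0.051539667552648015 F [3.5 9.8 0.1]
[-0.36  0.32 -0.05  2.2   0.94  0.19  0.39]
```

jog_arm(plan=[[0.4,-0.012,-0.055,0.05,0.0027,0,0.0025],[0.4,-0.012,-0.055,0.12,0.0027,0,0.0025],[0.4,-0.012,-0.055,0.2,0.0027,0,0.0025],[0.4,-0.012,-0.055,0.28,0.0027,0,0.0025],[0.4,-0.012,-0.055,0.35,0.0027,0,0.0025],[0.4,-0.012,-0.055,0.35,0.0027,0,0.0025]])

```text
t: 2.4
position: [0.5883, 0.1325, 0.1444]
ee_rot: [-0.047, 0.965, 0.012, 0.257]
ft_force: [-0.2, 0.2, 0.1]
gripper_width: 0.0513
grip_force: 0.0
```

```bash
python3 -c "
from g import *
go(ugrasp(.029),toolR(5.6,30));print(observe()['joint_pos'].round(2))"
```

```text
t 2.4 pos [0.5883 0.1325 0.1444] shift [-0.0036  0.0021  0.4421] turn [-0.0002 -0.0009 -0.0003] width 0.05126844298636633 F [-0.2  0.2  0.1]
[-0.24  0.45 -0.15  2.15  1.42  0.2  -0.06]
```

jog_arm(plan=[[0.4,-0.004,0.002,0.08,0,0,0],[0.4,-0.004,0.002,0.16,0,0,0],[0.4,-0.004,0.002,0.24,0,0,0],[0.4,-0.004,0.002,0.31,0,0,0],[0.4,-0.004,0.002,0.37,0,0,0],[0.4,-0.004,0.002,0.41,0,0,0],[0.4,-0.004,0.002,0.43,0,0,0],[0.4,-0.004,0.002,0.43,0,0,0]])

```text
t: 3.2
position: [0.6211, 0.1351, 0.09]
ee_rot: [-0.046, 0.965, 0.012, 0.258]
ft_force: [-0.0, 0.2, 0.7]
gripper_width: 0.0511
grip_force: 0.0
```

```bash
python3 - <<'E'
from g import *
from h import *
from workcell import read_camera
go(ugrasp(.029),toolR(5.6,30));print(observe()['joint_pos'].round(2))
L=[]
for n in("top","scene"):
    c=read_camera(n);x,y=(180,100) if n=="top" else (160,80)
    L.append(cv2.resize(c["frame"][y:y+150,x:x+133],None,fx=3,fy=3,interpolation=cv2.INTER_CUBIC))
cv2.imwrite("pics/grasp.png",np.hstack(L)[:,:,::-1])
E
```

```text
t 3.2 pos [0.6211 0.1351 0.09  ] shift [0.0066 0.0065 0.0187] turn [-0.0005 -0.0004 -0.0006] width 0.0511033478965876 F [-0.   0.2  0.7]
[-0.17  0.61 -0.21  2.09  1.81  0.24 -0.41]
```

View pics/grasp.png

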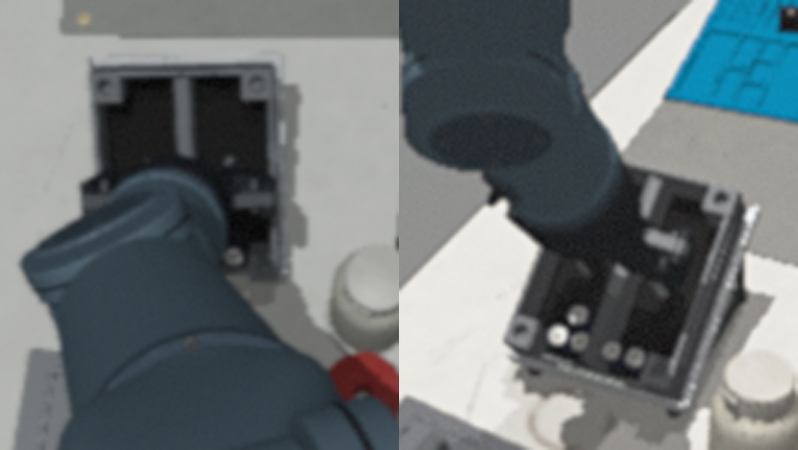

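jog_arm(plan=[[1,0,0.005,0.01,0,0,0],[1,0,0.005,0.01,0,0,0],[1,0,0.005,0.01,0,0,0],[1,0,0.005,0.01,0,0,0],[1,0,0.005,0.01,0,0,0],[1,0,0.005,0.01,0,0,0]])

```text
t: 3.9
position: [0.6219, 0.136, 0.0891]
ee_rot: [-0.046, 0.965, 0.012, 0.258]
ft_force: [-3.6, 0.0, 6.3]
gripper_width: 0.0109
grip_force: 59.1
```

jog_arm(plan=[[1,0,0,-0.02,0,0,0],[1,0,0,-0.05,0,0,0],[1,0,0,-0.1,0,0,0],[1,0,0,-0.15,0,0,0],[1,0,0,-0.2,0,0,0],[1,0,0,-0.26,0,0,0],[1,0,0,-0.32,0,0,0],[1,0,0,-0.38,0,0,0],[1,0,0,-0.44,0,0,0],[1,0,0,-0.48,0,0,0],[1,0,0,-0.5,0,0,0]])

```text
t: 5.0
position: [0.5837, 0.1317, 0.1537]
ee_rot: [-0.046, 0.965, 0.012, 0.258]
ft_force: [0.3, -0.2, -3.6]
gripper_width: 0.0111
grip_force: 58.6
```

```bash
cat >> g.py <<'E'
L=np.array([.411,-.1555,.008])
E
python3 - <<'E'
from g import *
s=observe();print(s['joint_pos'].round(2),s['ft_torque'])
go([.5,.0,.25],toolR(5.6,0));go(s['position'],toolR(9,0))
E
```

```text
[-0.18  0.43 -0.22  2.16  1.37  0.23  0.  ] [-0.08055906  0.78632786 -0.02769631]
t 5.0 pos [0.5837 0.1317 0.1537] shift [ 0.234  -0.8216 -0.874 ] turn [-0.0005  0.1661 -0.001 ] width 0.011136818401897883 F [ 0.3 -0.2 -3.6]
t 5.0 pos [0.5837 0.1317 0.1537] shift [0. 0. 0.] turn [-0.0054  0.166  -0.0194] width 0.011136818401897883 F [ 0.3 -0.2 -3.6]
```

jog_arm(plan=[[1,-0.05,0,-0.1,0,0,0],[1,-0.12,0,-0.22,0,0,0],[1,-0.2,0,-0.35,0,0.015,0],[1,-0.28,0,-0.48,0,0.035,0],[1,-0.33,0,-0.57,0,0.06,-0.004],[1,-0.33,0,-0.57,0,0.085,-0.008],[1,-0.33,0,-0.57,0,0.11,-0.012],[1,-0.33,0,-0.57,-0.004,0.135,-0.016],[1,-0.33,0,-0.57,-0.005,0.155,-0.019],[1,-0.33,0,-0.57,-0.0054,0.166,-0.0194],[1,-0.33,0,-0.57,-0.0054,0.166,-0.0194],[1,-0.33,0,-0.57,-0.0054,0.166,-0.0194]])

```text
t: 6.2
position: [0.5844, 0.132, 0.2519]
ee_rot: [-0.079, 0.997, -0.0, 0.0]
ft_force: [-0.9, 0.3, -2.9]
gripper_width: 0.0106
grip_force: 58.7
```

```bash
python3 - <<'E'
from g import *
s=observe();print(s['joint_pos'].round(2))
go([.411,-.1555,.2],toolR(9,0))
E
```

```text
[ 0.19  0.54 -0.69  1.65  0.38  1.09  1.13]
t 6.2 pos [0.5844 0.132  0.2519] shift [ 1.4424 -1.7116  0.3457] turn [-0.      0.0002  0.0001] width 0.010644228534512015 F [-0.9  0.3 -2.9]
```

jog_arm(plan=[[1,0.04,-0.05,0,0,0,0],[1,0.11,-0.13,0,0,0,0],[1,0.2,-0.24,0,0,0,0],[1,0.3,-0.36,0,0,0,0],[1,0.4,-0.48,0,0,0,0],[1,0.5,-0.6,0,0,0,0],[1,0.6,-0.71,0,0,0,0],[1,0.67,-0.8,0,0,0,0],[1,0.71,-0.84,0,0,0,0],[1,0.72,-0.855,0,0,0,0]])

```text
t: 7.2
position: [0.4973, -0.013, 0.2526]
ee_rot: [-0.078, 0.997, -0.001, 0.0]
ft_force: [0.1, 0.6, -2.9]
gripper_width: 0.0112
grip_force: 58.7
```

jog_arm(plan=[[1,0.04,-0.05,0,0,0,0],[1,0.11,-0.13,0,0,0,0],[1,0.2,-0.24,0,0,0,0],[1,0.3,-0.36,0,0,0,0],[1,0.4,-0.48,0,0,0,0],[1,0.5,-0.6,0,0,0,0],[1,0.6,-0.71,0,0,0,0],[1,0.67,-0.8,0,0,0,0],[1,0.71,-0.84,0,0,0,0],[1,0.72,-0.855,0,0,0,0],[1,0.72,-0.855,0,0,0,0]])

```text
t: 8.3
position: [0.4121, -0.1546, 0.2525]
ee_rot: [-0.079, 0.997, 0.0, 0.001]
ft_force: [-0.2, 0.1, -2.7]
gripper_width: 0.0107
grip_force: 58.7
```

```bash
python3 - <<'E'
from g import *
from h import *
from workcell import read_camera
s=observe();print(s['joint_pos'].round(2),s['ee_rot'].round(4))
go([.411,-.1555,.2],toolR(9,0))
L=[]
for n in("top","scene"):
    c=read_camera(n);np.savez(n+"1.npz",**c);p=proj(c,s["position"])[0].astype(int);x,y=np.clip(p-[85,95],0,[420,250]);print(n,x,y)
    L.append(cv2.resize(c["frame"][y:y+170,x:x+140],None,fx=2.8,fy=2.8,interpolation=cv2.INTER_CUBIC))
cv2.imwrite("pics/above.png",np.hstack(L)[:,:,::-1])
E
```

```text
[ 0.86  0.24 -0.68  2.03  0.19  0.93  1.81] [-7.900e-02  9.969e-01  1.000e-04  8.000e-04]
t 8.3 pos [ 0.4121 -0.1546  0.2525] shift [ 0.0088 -0.0046  0.3498] turn [0.     0.0005 0.0004] width 0.010739497621482562 F [-0.2  0.1 -2.7]
top 297 157
scene 238 129
```

View pics/above.png

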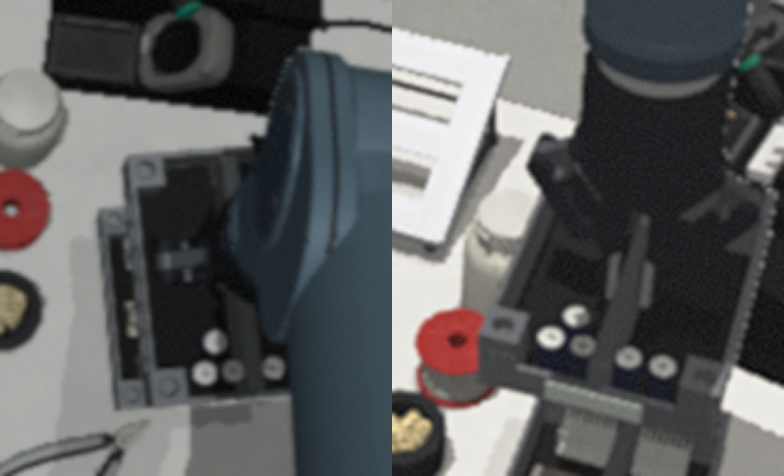

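```bash
python3 - <<'E'
from g import *
from h import *
from scipy.optimize import least_squares
t=load("top1");s=load("scene1");tcp=np.array([.4121,-.1546,.2525])
Rt=Ro.from_euler('z',9,degrees=True)
for n,c in(("top",t),("scene",s)):
    W=cloud(c).reshape(-1,3);l=Rt.inv().apply(W-tcp);ok=~np.isnan(l).any(1)&(abs(l[:,0])<.1)&(abs(l[:,1])<.085);l=l[ok]
    for lo,hi,nm in((-.035,-.012,"floor"),(.006,.02,"rim")):
        q=l[(l[:,2]>lo)&(l[:,2]<hi)&((l[:,1]>.015) if n=="top" else (l[:,0]<-.01))]
        if nm=="floor": q=q[(abs(q[:,0])<.072)&(abs(q[:,1])<.06)]
        for _ in range(4):
            A=np.c_[q[:,:2],np.ones(len(q))];k=np.linalg.lstsq(A,q[:,2],rcond=None)[0];r=q[:,2]-A@k;q=q[abs(r)<max(.002,2*np.std(r)*.7)]
        print(n,nm,len(q),"slopes",k.round(4),"x ",np.percentile(q[:,0],[.5,1,99,99.5]).round(4),"y",np.percentile(q[:,1],[.5,1,99,99.5]).round(4))
a=np.array([(149,170),(171,387)])/2.8+[297,157]-.3;b=np.array([(112,324),(315,375)])/2.8+[238,129]-.3
Ht=np.array([[69,55,42],[-69,55,42]])/1e3;Hs=np.array([[-69,55,42],[-69,-55,42]])/1e3
def res(p):
    f=lambda H:Ro.from_euler('ZY',[p[3],p[4]]).apply(H)+p[:3]
    return np.r_[(proj(t,f(Ht))-a).ravel(),(proj(s,f(Hs))-b).ravel()]
r=least_squares(res,[*(tcp-[0,0,.03]),.157,0]);print(r.x.round(4),np.degrees(r.x[3:]),r.fun.round(2))
E
```

```text
top floor 915 slopes [ 0.0033  0.0041 -0.025 ] x  [-0.0702 -0.0609  0.0705  0.0712] y [0.0154 0.0155 0.0565 0.0566]
top rim 385 slopes [ 0.0013 -0.0058  0.0104] x  [-0.082  -0.0817  0.0771  0.0773] y [0.017  0.0186 0.0654 0.0655]
scene floor 625 slopes [-0.0717 -0.0005 -0.0271] x  [-0.0689 -0.0686 -0.0102 -0.0101] y [-0.0592 -0.0587  0.0588  0.0594]
scene rim 430 slopes [0.0047 0.0013 0.0091] x  [-0.0819 -0.0819 -0.0105 -0.0103] y [-0.0656 -0.0655  0.0661  0.0662]
[ 0.4095 -0.1569  0.2219  0.158  -0.001 ] [ 9.05213539 -0.05958323] [-0.21 -0.14  0.12  0.18  0.26 -0.23 -0.17  0.23]
```

jog_arm(plan=[[1,-0.005,0,0.04,0,0,0],[1,-0.005,0,0.1,0,0,0],[1,-0.005,0,0.18,0,0,0],[1,-0.005,0,0.27,0,0,0],[1,-0.005,0,0.37,0,0,0],[1,-0.005,0,0.47,0,0,0],[1,-0.005,0,0.57,0,0,0],[1,-0.005,0,0.67,0,0,0],[1,-0.005,0,0.76,0,0,0],[1,-0.005,0,0.84,0,0,0],[1,-0.005,0,0.88,0,0,0],[1,-0.005,0,0.9,0,0,0]])

```text
t: 9.6
position: [0.4125, -0.1547, 0.1167]
ee_rot: [-0.079, 0.997, 0.0, 0.0]
ft_force: [-0.1, 0.3, -3.1]
gripper_width: 0.011
grip_force: 58.7
```

```bash
python3 - <<'E'
from g import *
from h import *
from workcell import read_camera
go([.4128,-.1547,.08],toolR(9,0)); s=observe()
L=[]
for n in("top","scene"):
    c=read_camera(n);np.savez(n+"2.npz",**c);p=proj(c,s["position"])[0].astype(int);x,y=np.clip(p-[85,85],0,[420,250]);print(n,x,y)
    L.append(cv2.resize(c["frame"][y:y+150,x:x+140],None,fx=2.8,fy=2.8,interpolation=cv2.INTER_CUBIC))
cv2.imwrite("pics/near.png",np.hstack(L)[:,:,::-1])
E
```

```text
t 9.6 pos [ 0.4125 -0.1547  0.1167] shift [-2.100e-03 -2.000e-04  2.446e-01] turn [0.0002 0.0001 0.0003] width 0.010958737125302634 F [-0.1  0.3 -3.1]
top 284 175
scene 232 191
```

View pics/near.png

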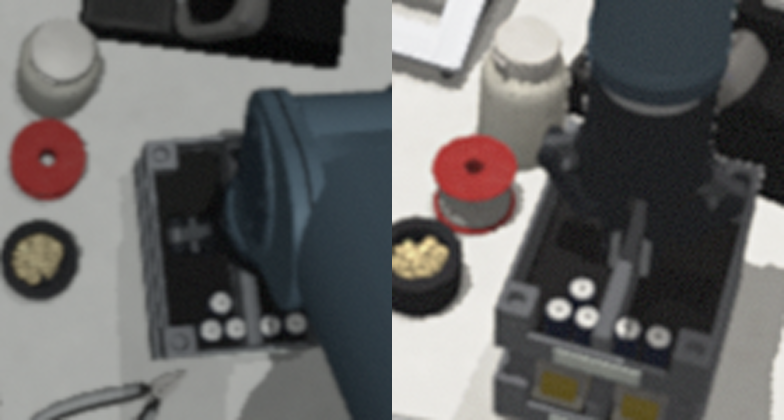

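jog_arm(plan=[[1,-0.002,0,0.04,0,0,0],[1,-0.002,0,0.08,0,0,0],[1,-0.002,0,0.11,0,0,0],[1,-0.002,0,0.13,0,0,0],[1,-0.002,0,0.145,0,0,0],[1,-0.002,0,0.16,0,0,0],[1,-0.002,0,0.175,0,0,0],[1,-0.002,0,0.19,0,0,0],[1,-0.002,0,0.2,0,0,0],[1,-0.002,0,0.205,0,0,0]])

```text
t: 10.7
position: [0.4129, -0.1549, 0.0865]
ee_rot: [-0.079, 0.997, 0.0, 0.0]
ft_force: [0.4, 0.4, -3.0]
gripper_width: 0.011
grip_force: 58.7
```

jog_arm(plan=[[1,0,0,0.01,0,0,0],[1,0,0,0.018,0,0,0],[1,0,0,0.026,0,0,0],[1,0,0,0.032,0,0,0],[1,0,0,0.036,0,0,0],[1,0,0,0.036,0,0,0]])

```text
t: 11.3
position: [0.413, -0.1549, 0.0814]
ee_rot: [-0.079, 0.997, -0.0, 0.0]
ft_force: [-1.0, 1.0, -0.6]
gripper_width: 0.0107
grip_force: 59.4
```

jog_arm(plan=[[1,0,0,0.005,0,0,0],[1,0,0,0.01,0,0,0],[1,0,0,0.015,0,0,0],[1,0,0,0.015,0,0,0]])

```text
t: 11.7
position: [0.4132, -0.1549, 0.0809]
ee_rot: [-0.079, 0.997, -0.001, 0.0]
ft_force: [-9.7, 2.5, 34.0]
gripper_width: 0.0111
grip_force: 64.3
```

```bash
cat > rim.py <<'E'
from g import *
from h import *
from workcell import read_camera
def rim(c,ctr,yaw,lo,hi,r=.12):
    W=cloud(c).reshape(-1,3);W=W[~np.isnan(W).any(1)]
    l=Ro.from_euler('z',-yaw,degrees=True).apply(W-[*ctr,0]);l=l[(abs(l[:,0])<.09)&(abs(l[:,1])<.075)&(l[:,2]>lo)&(l[:,2]<hi)]
    for sgn in(1,-1):
        for sy in(1,-1):
            q=l[(sgn*l[:,0]>.06)&(sy*l[:,1]>.047)]
            print("col",sgn,sy,len(q),"z",np.median(q[:,2]).round(4) if len(q) else None)
    return l
E
python3 - <<'E'
from rim import *
for n in("top","scene"):
    c=read_camera(n);np.savez(n+"3.npz",**c);print(n);rim(c,(.411,-.1555),9,.08,.11)
E
```

```text
top
col 1 1 77 z 0.0907
col 1 -1 0 z None
col -1 1 85 z 0.0903
col -1 -1 16 z 0.0909
scene
col 1 1 25 z 0.0899
col 1 -1 59 z 0.0897
col -1 1 136 z 0.0893
col -1 -1 139 z 0.0891
```

jog_arm(plan=[[1,0,0,-0.012,0,0,0],[1,0,0,-0.012,0,0,0],[0.8,0,0,-0.012,0,0,0],[0.7,0,0,-0.012,0,0,0],[0.5,0,0,-0.012,0,0,0],[0.4,0,0,-0.012,0,0,0],[0.4,0,0,-0.012,0,0,0],[0.4,0,0,-0.012,0,0,0]])

```text
t: 12.6
position: [0.413, -0.1549, 0.0807]
ee_rot: [-0.079, 0.997, 0.0, 0.0]
ft_force: [0.6, -0.4, -0.1]
gripper_width: 0.051
grip_force: 0.0
```

jog_arm(plan=[[0.4,0,0,-0.04,0,0,0],[0.4,0,0,-0.1,0,0,0],[0.4,0,0,-0.2,0,0,0],[0.4,0,0,-0.35,0,0,0],[0.4,0,0,-0.5,0,0,0],[0.4,0,0,-0.7,0,0,0],[0.4,0,0,-0.9,0,0,0],[0.4,0,0,-1,0,0,0]])

```text
t: 13.4
position: [0.4139, -0.1549, 0.2338]
ee_rot: [-0.079, 0.997, -0.001, 0.002]
ft_force: [-0.1, 0.4, 0.5]
gripper_width: 0.0511
grip_force: 0.0
```

```bash
cat >> g.py <<'E'
C=np.array([.4123,.1917,.008])
E
python3 - <<'E'
from rim import *
for n in("top","scene"):
    c=read_camera(n);np.savez(n+"4.npz",**c);print(n);l=rim(c,(.411,-.1555),9,.085,.11)
    r=cv2.minAreaRect((l[:,:2]*1000).astype(np.float32));print(r)
go([*C[:2],.23],toolR(-2.4,0))
E
```

```text
top
col 1 1 64 z 0.0916
col 1 -1 0 z None
col -1 1 70 z 0.0914
col -1 -1 36 z 0.0913
((-0.037109375, 3.251415252685547), (160.11708068847656, 124.57389068603516), 0.046630214899778366)
scene
col 1 1 80 z 0.0902
col 1 -1 75 z 0.0904
col -1 1 105 z 0.09
col -1 -1 118 z 0.0901
((0.8152923583984375, 0.5943679809570312), (164.068115234375, 132.34423828125), 0.001202731509692967)
t 13.5 pos [ 0.4142 -0.1553  0.2334] shift [-0.3502  2.2867  0.0169] turn [-0.0008  0.0017  0.0635] width 0.051084956279117195 F [ 0.7  0.1 -0.2]
```

jog_arm(plan=[[0.4,-0.04,0.25,0,0,0,0],[0.4,-0.08,0.5,0,0,0,0],[0.4,-0.12,0.75,0,0,0,0],[0.4,-0.15,0.95,0,0,0,0]])

```text
t: 13.9
position: [0.4118, -0.0086, 0.2304]
ee_rot: [-0.079, 0.997, 0.0, 0.0]
ft_force: [0.5, -0.3, -0.1]
gripper_width: 0.0511
grip_force: 0.0
```

jog_arm(plan=[[0.4,-0.04,0.25,0,0,0,0.02],[0.4,-0.08,0.5,0,0,0,0.04],[0.4,-0.12,0.75,0,0,0,0.06],[0.4,-0.15,0.95,0,0,0,0.0635],[0.4,-0.15,0.95,0,0,0,0.0635]])

```text
t: 14.4
position: [0.4116, 0.1381, 0.2307]
ee_rot: [0.018, 1.0, 0.001, 0.0]
ft_force: [0.1, -0.1, -0.0]
gripper_width: 0.051
grip_force: 0.0
```

```bash
python3 - <<'E'
from rim import *
for n in("top","scene"):
    c=read_camera(n);np.savez(n+"5.npz",**c);print(n);l=rim(c,(.411,-.1555),9,.08,.11)
    c0=load(n+"0");print("before");rim(c0,(.411,-.1555),9,.038,.068)
    q=l[l[:,2]>.087]
    r=cv2.minAreaRect((q[:,:2]*1000).astype(np.float32));print(r)
go([*C[:2],.15],toolR(-2.4,0))
E
```

```text
top
col 1 1 79 z 0.0909
col 1 -1 77 z 0.0907
col -1 1 87 z 0.0912
col -1 -1 89 z 0.0909
before
col 1 1 71 z 0.0486
col 1 -1 72 z 0.0493
col -1 1 82 z 0.0483
col -1 -1 80 z 0.0484
((-0.03993988037109375, -0.9331817626953125), (160.12368774414062, 132.85223388671875), 0.0611836239695549)
scene
col 1 1 91 z 0.09
col 1 -1 96 z 0.0899
col -1 1 133 z 0.0898
col -1 -1 146 z 0.0896
before
col 1 1 86 z 0.0476
col 1 -1 82 z 0.0483
col -1 1 136 z 0.0479
col -1 -1 133 z 0.0477
((0.229949951171875, 0.6395187377929688), (162.3851776123047, 132.23770141601562), 0.11657074093818665)
t 14.5 pos [0.4119 0.1337 0.2302] shift [0.0123 0.3865 0.5348] turn [-0.0001 -0.0001  0.0007] width 0.050929805652334195 F [ 0.8 -0.6  0.6]
```

jog_arm(plan=[[0.4,0.01,0.15,0.1,0,0,0],[0.4,0.012,0.3,0.3,0,0,0],[0.4,0.012,0.3865,0.5,0,0,0],[0.4,0.012,0.3865,0.75,0,0,0],[0.4,0.012,0.3865,0.9,0,0,0],[0.4,0.012,0.3865,0.9,0,0,0],[0.4,0.012,0.3865,0.9,0,0,0]])

```text
t: 15.2
position: [0.4134, 0.1906, 0.096]
ee_rot: [0.022, 1.0, -0.0, 0.0]
ft_force: [-0.2, 0.3, -0.1]
gripper_width: 0.0511
grip_force: 0.0
```

```bash
python3 - <<'E'
from g import *
go([*C[:2],.037],toolR(-2.4,0))
E
```

```text
t 15.2 pos [0.4134 0.1906 0.096 ] shift [0.0077 0.0071 0.3932] turn [-0.0002  0.0001 -0.0004] width 0.051117614332954336 F [-0.2  0.3 -0.1]
```

jog_arm(plan=[[0.4,0.004,0.004,0.1,0,0,0],[0.4,0.0077,0.007,0.2,0,0,0],[0.4,0.0077,0.007,0.28,0,0,0],[0.4,0.0077,0.007,0.34,0,0,0],[0.4,0.0077,0.007,0.38,0,0,0],[0.4,0.0077,0.007,0.39,0,0,0],[0.4,0.0077,0.007,0.39,0,0,0]])

```text
t: 15.9
position: [0.4123, 0.1928, 0.0374]
ee_rot: [0.021, 1.0, 0.0, 0.001]
ft_force: [-0.3, -0.7, 0.5]
gripper_width: 0.0512
grip_force: 0.0
```

jog_arm(plan=[[1,0,0,0,0,0,0],[1,0,0,0,0,0,0],[1,0,0,0,0,0,0],[1,0,0,0,0,0,0],[1,0,0,0,0,0,0],[1,0,0,0,0,0,0]])

```text
t: 16.5
position: [0.4125, 0.1928, 0.0377]
ee_rot: [0.021, 1.0, -0.0, 0.001]
ft_force: [-1.0, -1.1, 5.1]
gripper_width: 0.0127
grip_force: 59.4
```

jog_arm(plan=[[1,0,0,-0.03,0,0,0],[1,0,0,-0.08,0,0,0],[1,0,0,-0.15,0,0,0],[1,0,0,-0.24,0,0,0],[1,0,0,-0.34,0,0,0],[1,0,0,-0.45,0,0,0],[1,0,0,-0.57,0,0,0],[1,0,0,-0.7,0,0,0],[1,0,0,-0.82,0,0,0],[1,0,0,-0.92,0,0,0],[1,0,0,-0.98,0,0,0],[1,0,0,-1,0,0,0]])

```text
t: 17.7
position: [0.4125, 0.1929, 0.1886]
ee_rot: [0.021, 1.0, 0.0, 0.001]
ft_force: [0.2, 0.0, -1.2]
gripper_width: 0.0127
grip_force: 58.6
```

```bash
python3 - <<'E'
from g import *
go([.411,-.1555,.25],toolR(9,0))
E
```

```text
t 17.7 pos [0.4125 0.1929 0.1886] shift [-0.0888 -2.3205 -0.4108] turn [ 0.0001  0.0009 -0.0634] width 0.01265281784997262 F [ 0.2  0.  -1.2]
```

jog_arm(plan=[[1,0,-0.03,-0.1,0,0,0],[1,0,-0.1,-0.2,0,0,0],[1,-0.01,-0.2,-0.3,0,0,0],[1,-0.02,-0.32,-0.38,0,0,0],[1,-0.02,-0.45,-0.41,0,0,0],[1,-0.03,-0.6,-0.41,0,0,0],[1,-0.03,-0.77,-0.41,0,0,0],[1,-0.04,-0.92,-0.41,0,0,0],[1,-0.04,-1,-0.41,0,0,0]])

```text
t: 18.6
position: [0.4111, 0.0405, 0.2483]
ee_rot: [0.022, 1.0, -0.0, -0.0]
ft_force: [0.6, -0.2, -1.4]
gripper_width: 0.0128
grip_force: 58.6
```

jog_arm(plan=[[1,0,-0.05,0,0,0,-0.005],[1,-0.01,-0.14,0,0,0,-0.01],[1,-0.01,-0.26,0,0,0,-0.02],[1,-0.02,-0.39,0,0,0,-0.03],[1,-0.02,-0.52,0,0,0,-0.04],[1,-0.03,-0.66,0,0,0,-0.05],[1,-0.03,-0.8,0,0,0,-0.06],[1,-0.04,-0.92,0,0,0,-0.0634],[1,-0.04,-1,0,0,0,-0.0634],[1,-0.04,-1,0,0,0,-0.0634]])

```text
t: 19.6
position: [0.411, -0.1087, 0.2484]
ee_rot: [-0.077, 0.997, 0.0, 0.0]
ft_force: [0.2, 0.5, -1.7]
gripper_width: 0.0131
grip_force: 58.6
```

```bash
python3 - <<'E'
from g import *
go([.411,-.1555,.25],toolR(9,0))
E
```

```text
t 19.6 pos [ 0.411  -0.1087  0.2484] shift [ 0.048  -0.3081 -0.0106] turn [ 0.0001  0.     -0.0008] width 0.013057784787178915 F [ 0.2  0.5 -1.7]
```

jog_arm(plan=[[1,0.01,-0.05,0,0,0,0],[1,0.02,-0.13,0.05,0,0,-0.0008],[1,0.03,-0.22,0.12,0,0,-0.0008],[1,0.045,-0.28,0.22,0,0,-0.0008],[1,0.048,-0.308,0.32,0,0,-0.0008],[1,0.048,-0.308,0.42,0,0,-0.0008],[1,0.048,-0.308,0.5,0,0,-0.0008],[1,0.048,-0.308,0.53,0,0,-0.0008],[1,0.048,-0.308,0.53,0,0,-0.0008]])

```text
t: 20.5
position: [0.4113, -0.1541, 0.1686]
ee_rot: [-0.08, 0.997, 0.0, -0.0]
ft_force: [0.1, 0.6, -0.7]
gripper_width: 0.0126
grip_force: 58.6
```

```bash
python3 - <<'E'
from rim import *
go([.411,-.1555,.1217],toolR(9,0)); s=observe();p=s["position"];print(s["ee_rot"].round(4))
L=[]
for n in("top","scene"):
    c=read_camera(n);np.savez(n+"6.npz",**c)
    W=cloud(c).reshape(-1,3);l=Ro.from_euler('z',-9,degrees=True).apply(W-p)
    l=l[~np.isnan(l).any(1)&(abs(l[:,0])<.1)&(abs(l[:,1])<.085)&(l[:,2]>-.035)&(l[:,2]<-.02)]
    r=cv2.minAreaRect((l[:,:2]*1000).astype(np.float32));print(n,len(l),r)
    A=np.c_[l[:,:2],np.ones(len(l))];print("plane",np.linalg.lstsq(A,l[:,2],rcond=None)[0].round(4),"min/max",np.percentile(l,[.5,99.5],axis=0).round(4).tolist())
    q=proj(c,p)[0].astype(int);x,y=np.clip(q-[85,75],0,[420,250])
    L.append(cv2.resize(c["frame"][y:y+150,x:x+140],None,fx=2.8,fy=2.8,interpolation=cv2.INTER_CUBIC))
cv2.imwrite("pics/cov.png",np.hstack(L)[:,:,::-1])
E
```

```text
t 20.5 pos [ 0.4113 -0.1541  0.1686] shift [ 0.0034 -0.0091  0.3124] turn [ 0.0003 -0.      0.001 ] width 0.012561340273161371 F [ 0.1  0.6 -0.7]
[-8.010e-02  9.968e-01  5.000e-04 -1.000e-04]
top 2546 ((0.14385223388671875, 11.809783935546875), (160.44769287109375, 106.99769592285156), 0.48688504099845886)
plane [-0.0018 -0.0011 -0.025 ] min/max [[-0.0794, -0.0393, -0.0297], [0.0791, 0.0648, -0.0207]]
scene 3974 ((1.010345458984375, 0.10675048828125), (162.4615936279297, 131.78660583496094), 0.30182015895843506)
plane [-0.0004  0.0006 -0.0252] min/max [[-0.079, -0.0654, -0.029], [0.0745, 0.0651, -0.0215]]
```

View pics/cov.png

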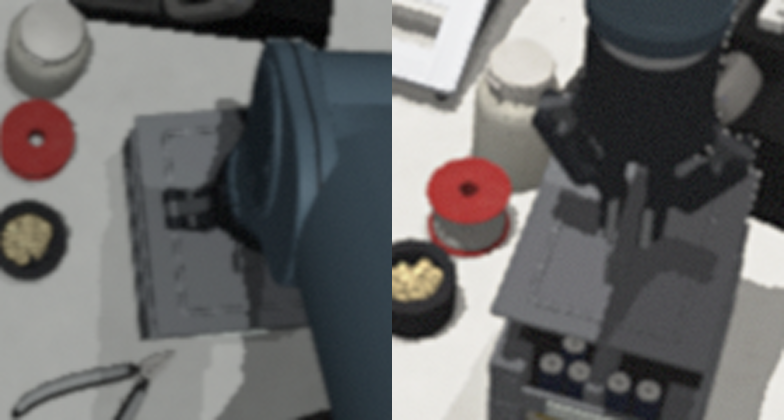

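jog_arm(plan=[[1,0.0034,-0.005,0.03,0,0,0.002],[1,0.0034,-0.009,0.08,0,0,0.002],[1,0.0034,-0.009,0.13,0,0,0.002],[1,0.0034,-0.009,0.17,0,0,0.002],[1,0.0034,-0.009,0.21,0,0,0.002],[1,0.0034,-0.009,0.23,0,0,0.002],[1,0.0034,-0.009,0.245,0,0,0.002],[1,0.0034,-0.009,0.245,0,0,0.002]])

```text
t: 21.4
position: [0.4113, -0.1556, 0.1323]
ee_rot: [-0.077, 0.997, 0.0, 0.0]
ft_force: [-0.8, 0.6, -1.4]
gripper_width: 0.013
grip_force: 58.6
```

```bash
python3 - <<'E'
from g import *
go([.411,-.1555,.1217],toolR(8.8,0))
E
```

```text
t 21.4 pos [ 0.4113 -0.1556  0.1323] shift [0.0021 0.0009 0.0705] turn [0.0001 0.0002 0.0001] width 0.012991443863520117 F [-0.8  0.6 -1.4]
```

jog_arm(plan=[[1,0.002,0,0.012,0,0,0],[1,0.002,0,0.022,0,0,0],[1,0.002,0,0.032,0,0,0],[1,0.002,0,0.042,0,0,0],[1,0.002,0,0.05,0,0,0],[1,0.002,0,0.055,0,0,0],[1,0.002,0,0.055,0,0,0]])

```text
t: 22.1
position: [0.4111, -0.1557, 0.1242]
ee_rot: [-0.077, 0.997, 0.0, 0.0]
ft_force: [0.5, 0.6, -1.2]
gripper_width: 0.0124
grip_force: 58.6
```

Pins are in without force. Final 3 mm.

jog_arm(plan=[[1,0,0,0.005,0,0,0],[1,0,0,0.01,0,0,0],[1,0,0,0.014,0,0,0],[1,0,0,0.018,0,0,0],[1,0,0,0.018,0,0,0]])

```text
t: 22.6
position: [0.4112, -0.1557, 0.1217]
ee_rot: [-0.077, 0.997, -0.0, 0.001]
ft_force: [-0.9, -0.2, 1.1]
gripper_width: 0.0124
grip_force: 58.9
```

jog_arm(plan=[[1,0,0,0.004,0,0,0],[1,0,0,0.008,0,0,0],[1,0,0,0.008,0,0,0]])

```text
t: 22.9
position: [0.4114, -0.1558, 0.1214]
ee_rot: [-0.077, 0.997, -0.001, 0.0]
ft_force: [-4.9, 0.6, 17.0]
gripper_width: 0.0124
grip_force: 61.2
```

```bash
python3 - <<'E'
from rim import *
for n in("top","scene"):
    c=read_camera(n);c0=load(n+"0");z=[]
    for k,ctr,y in((c0,C[:2],-2.4),(c,(.411,-.1555),9)):
        W=cloud(k).reshape(-1,3);l=Ro.from_euler('z',-y,degrees=True).apply(W-[*ctr,0])
        b=.005 if k is c0 else .09
        l=l[~np.isnan(l).any(1)&(abs(l[:,0])<.075)&(abs(l[:,1])<.062)&(l[:,2]>b)&(l[:,2]<b+.022)&(l[:,0]<-.02)&(l[:,1]>.02)];z.append(np.median(l[:,2]))
    print(n,z,z[1]-z[0]," want .084")
E
```

```text
top [np.float64(0.012635759618781961), np.float64(0.0965223563672998)] 0.08388659674851784  want .084
scene [np.float64(0.012062225162226292), np.float64(0.09580536319224259)] 0.08374313803001629  want .084
```

Seated. Unload, release, retreat.

jog_arm(plan=[[1,0,0,-0.007,0,0,0],[1,0,0,-0.007,0,0,0],[0.8,0,0,-0.007,0,0,0],[0.7,0,0,-0.007,0,0,0],[0.5,0,0,-0.007,0,0,0],[0.4,0,0,-0.007,0,0,0],[0.4,0,0,-0.007,0,0,0],[0.4,0,0,-0.007,0,0,0]])

```text
t: 23.8
position: [0.4111, -0.1557, 0.1214]
ee_rot: [-0.077, 0.997, 0.0, 0.0]
ft_force: [-0.5, 0.9, -0.6]
gripper_width: 0.0513
grip_force: 0.0
```

jog_arm(plan=[[0.4,0,0,-0.04,0,0,0],[0.4,0,0,-0.1,0,0,0],[0.4,0,0,-0.2,0,0,0],[0.4,0,0,-0.35,0,0,0],[0.4,0,0,-0.5,0,0,0],[0.4,0,0,-0.7,0,0,0],[0.4,0,0,-0.9,0,0,0],[0.4,0,0,-1,0,0,0]])

```text
t: 24.6
position: [0.412, -0.1557, 0.2745]
ee_rot: [-0.077, 0.997, -0.001, 0.002]
ft_force: [-0.2, -0.5, -0.6]
gripper_width: 0.0515
grip_force: 0.0
```

jog_arm(plan=[[0.4,0,0.2,0,0,0,0],[0.4,0,0.4,0,0,0,0],[0.4,0,0.6,0,0,0,0],[0.4,0,0.8,0,0,0,0],[0.4,0,1,0,0,0,0],[0.4,0,1,0,0,0,0]])

```text
t: 25.2
position: [0.3875, -0.0039, 0.2723]
ee_rot: [-0.08, 0.997, -0.0, 0.001]
ft_force: [0.1, -0.5, 1.2]
gripper_width: 0.0511
grip_force: 0.0
```

```bash
python3 - <<'E'
from rim import *
for n in("top","scene"):
    c=read_camera(n);W=cloud(c).reshape(-1,3);l=Ro.from_euler('z',-9,degrees=True).apply(W-[.411,-.1555,0])
    l=l[~np.isnan(l).any(1)&(abs(l[:,0])<.09)&(abs(l[:,1])<.075)]
    q=l[(l[:,2]>.088)&(l[:,2]<.105)&(abs(l[:,1])<.075)]
    A=np.c_[q[:,:2],np.ones(len(q))]
    print(n,cv2.minAreaRect((q[:,:2]*1000).astype(np.float32)),np.linalg.lstsq(A,q[:,2],rcond=None)[0].round(4))
    cv2.imwrite(f"pics/end_{n}.png",c["frame"][:,:,::-1])
E
```

```text
top ((0.3170013427734375, -17.94161605834961), (161.0698699951172, 99.52609252929688), 0.25102749466896057) [0.0001 0.0005 0.0966]
scene ((0.4630889892578125, 0.227813720703125), (163.34710693359375, 132.75436401367188), 0.1531265825033188) [ 0.0019 -0.001   0.0958]
```

View pics/end_scene.png

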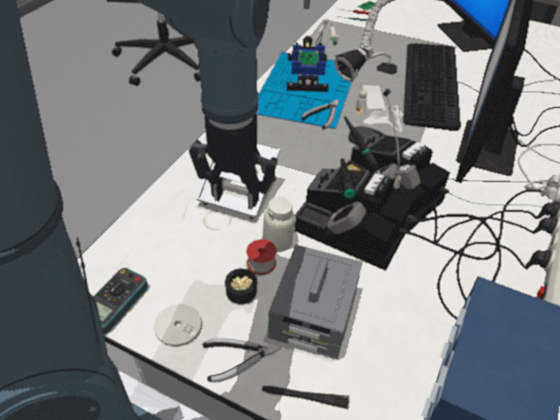

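The picture shows the closed stack at about (315, 300), with the cover level on top. The bottle, spool and pot are where they started.

```bash
python3 -c "
from workcell import close_job;print(close_job())"
```

```text
the job is handed in; nothing more can be done
None
```

I handed the job in at about 25 s of the 58 s allowed: the capacitor tray is seated on the lower tray and the cover is seated on it. Both read level in the camera images, at seated height to within about 0.3 mm, and the bottle, spool and pot look untouched; the judge's result wasn't returned.

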